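# Seat a keyed snap die in the setting block

### The job

Take the brass snap-setting die out of the wooden rack and fit it upright in the round pocket of the grey setting block. The tongue under the die must find the slot in the pocket's floor: turn and shuffle the die in the loose pocket until it drops fully home, then let go of it. Leave the steel die in the rack and do not disturb the rivet jar, the beeswax puck or the snap setter.

Things in the scene. Friction and masses are not known exactly. Their poses are not given: they have to be found in the camera images.
- brass_die: Brass-coloured die, 0.2 kg (+-30 %), upright. Origin: centre of the underside of its round flange, z up. Flange 40 mm in diameter, z = 0 to 10 mm; on it a grip block (see its point), then a button 15 mm in diameter, z = 36 to 42 mm. A half turn changes nothing. At the start the flange lies on the rack with the tongue in a rack slot; lift it straight up.
- brass_die_grip (a point): Middle of the brass die's grip block, 23 mm above the die's origin; axes as the die's. Block 16 mm thick along x (grip across these flats), 26 mm long along y, from z = 10 to 36 mm of the die.
- brass_die_tongue (a point): Middle of the underside of the brass die's tongue, 7 mm below the die's origin; axes as the die's. The tongue is straight, 6 mm thick along x, 34 mm long along y, 7 mm deep under the flange.
- steel_die: Dark steel die of just the same shape, in the rack's other slot, 72 mm away; it stays there. Which slot holds which die varies. Origin and axes as for the brass die.
- rack: Fixed wooden rack, 60 mm (x) by 150 mm (y), 18 mm high, origin at the centre of its underside. Two tongue slots 10 mm wide and 40 mm long, 11 mm deep, lie along its y, centred at y = -36 and +36 mm.
- block: Fixed grey setting block, 100 x 100 mm, 30 mm high, four screw heads 3 mm high near its corners; origin at the centre of its underside, z up. In the middle of its top a round pocket 43.5 mm in diameter, 14 mm deep, small chamfer at the mouth. The pocket's wall holds the die's flange with about 2 mm of play.
- seat (a point): Centre of the pocket's floor, 14 mm below the block's top; axes as the block's. A slot 8.5 mm wide, 9 mm deep crosses the whole floor through it. THE SLOT'S DIRECTION IS NOT MEASURED: anywhere within 40 degrees of the block's y axis. With the tongue not over the slot the die rides 7 mm too high. When home, the flange rests on the floor and the die's origin is here.
- pocket_mouth (a point): Centre of the pocket at the top of the block. Turned in the pocket, the die drops 7 mm once its tongue lines up with the slot (within about 4 degrees and 1 mm). With fingers 1 mm slack on the flats it still turns with them and falls by its own weight; light pressure does so too. Once in, the slot stops it turning: stop there, forcing it on lifts it out again.
- rivet_jar: Bystander: glass jar with a brass lid, 47 mm across, 50 mm high, loose; origin at the centre of its underside.
- beeswax_puck: Bystander: yellow wax puck, 48 mm across, 16 mm high, loose; origin at the centre of its underside.
- snap_setter: Bystander: steel setter rod, 80 mm long (x), 14 mm thick, lying loose; origin at the centre of its underside.
Mind the look-alikes: they are no part of the job. What is shaped like the brass_die but red is not meant. Leave any red look-alike of the steel_die alone.

How it is judged:
By the outcome, as a careful person would: the job done as asked, in the order asked, and still so for the second after the job is handed in, with the robot touching nothing.
It also fails if it takes over 51 s, if anything falls off the work surface, if the arm or the gripper's body presses on something with over 40 N, if the wrist force passes 120 N, or if a joint passes its speed limit or range.

### The arm

A 6-joint arm with a two-finger parallel gripper is mounted at the origin on a cart in front of the work surface, level with it; the furniture and walls round the work are solid. World frame = base frame: x ahead of the robot, y to its left, z up, the work surface at z = 0. Lengths are in mm, angles in rad, forces in N, time in s.
With the tool pointing down it reaches from about 275 to 825 mm from the base axis. Payload 5.2 kg.
Tool frame: the origin (TCP) lies at the very end of the fingers, on their centre line; the grasp point (between the pads) lies 19 mm behind it (robot.grip_depth is the distance from the TCP to the grasp point, in mm); x points along the fingers, y is the direction in which the jaws open and shut, and the axes are right-handed (so a half turn about x gives the same grasp; the last joint's range is limited). The gripper opens to 93 mm and grips with 3 to 60 N. Pads are 15 mm wide; open, the fingers measure 128 mm over their backs; the gripper's body (75 mm by 188 mm) begins 65 mm behind the grasp point.
Start: joints at [-1.322, 0.259, 1.535, -0, 1.348, -0.203], TCP at [240.143, -494.81, 218.653] pointing down, gripper open.
Joint ranges: [-3.14, 3.14], [-0.91, 2.08], [0.19, 2.58], [-1.22, 4.36], [0.22, 2.71], [-3.12, 3.12]. Speed limits (rad/s): [2.57, 2.57, 3.14, 3.14, 3.14, 3.14].

### API

Orientations are given as a unit quaternion [w, x, y, z].
In Python, from station import robot gives the robot as it stands.
- The arm moves only by the tool play_rows, never from a script. Its argument "targets" is text: rows parted by semicolons, each of 4 numbers parted by spaces: the shift along the world's x, y, z normalised to -1 to 1, where 1 is 0.05 m, then the turn about the world's z normalised to -1 to 1, where 1 is 360 degrees. In form: dx dy dz spin; .... A call has 1 to 12 rows; each row shifts and turns the commanded pose from where the row before left it; what a row does not reach is not made up. A row lasts 1/10 s, in which the tool goes at most 50 mm and 8.59 degrees, less where a joint would pass 70% of its speed; a pose out of reach is approached as far as the arm can. A call with a number of a shift or a turn outside -1 to 1 is refused whole. A call with a gripper value outside its range is refused whole. "hand" is the finger opening in mm, from 0 to 93, set as the call begins (left out, the last holds). The fingers move at their own pace and stop on an object; "grip_force" is the grip in N (left out, the last holds). Time passes only in rows, so rows that do not move let the fingers close. It gives the time, the measured TCP pose, the force and the opening at its end, in the units of the state.
- robot.read_state(): the state, without advancing time (a new reading comes with each control period).
- robot.grab_frame(name): name is "side" or "top" or "wrist"; returns (picture, depth): 420x560x3 uint8, red, green, blue; 420x560 float32, mm along the optical axis (not along the pixel's ray), 0 where there is no reading.
- robot.get_calibration(name): a dict with "K" (3x3 intrinsics, pixels), "R" (3x3) and "t" (3): a world point X has camera coordinates R X + t. Camera axes: x right, y down, z forward; pixel columns grow to the right and rows downward; lengths in mm; the calibration is good to about 2 mm. A picture is of the moment at which its call begins: read the wrist's pose just before it. get_calibration takes no time and is no camera call; for the wrist camera it gives the pose at the moment of the call.
- robot.finish_job(): hands the job in, once; it reports no verdict.
The state is a dict: "clock": time; "joint_pos": joint angles; "qd": joint speeds; "tau": joint torques, N m; "eef_pos": TCP position; "orientation": TCP orientation; "force": force on the tool from outside, world axes, zero at the start; "wrist_torque": the same for the moment, N m; "gripper_width": finger opening in mm.
Only numpy, scipy, OpenCV 4.12 (cv2) and the standard library are available. Lean on these libraries where they do the work, as an engineer would, in place of code of your own. Each camera call takes 0.05 s, during which the arm holds its last target.

## Working session

There is one attempt and no reset: what is moved stays moved. The work goes in short steps, Python scripts to look and compute and a tool call to move; the robot and the scene stay as the last step left them, time stands still between calls to the robot, and variables do not carry over. Pictures are saved under pics/ and viewed, and the job is handed in when it is done.

Besides the shell and the picture viewer there is one more tool, called after ">>>" as name(argument=value, ...) on one line, values as JSON. play_rows: Moves the arm, as the interface text tells. Scaled input: -1 to 1 covers 0.05 m each way for a shift and 360 degrees each way for a turn. Its arguments: {"type":"object","properties":{"targets":{"type":"string"},"hand":{"type":"number"},"grip_force":{"type":"number"}},"required":["targets"]}

```bash
mkdir -p pics; ls; python3 - <<'E'
from station import robot
import cv2,numpy as np
print(robot.read_state())
for n in ["top","side"]:
    p,d=robot.grab_frame(n)
    np.savez(f"pics/{n}0.npz",p=p,d=d)
    cv2.imwrite(f"pics/{n}0.png",p[:,:,::-1])
    c=robot.get_calibration(n); print(n,c)
E
```

```text
pics
{'clock': 0.0, 'joint_pos': array([-1.32182210e+00,  2.59359512e-01,  1.53607767e+00,  4.54305118e-05,
        1.34801203e+00, -2.02804859e-01]), 'qd': array([ 0.00051341,  0.00094695,  0.00113246,  0.00092557,  0.00016269,
       -0.00091968]), 'tau': array([-2.49825625e-04, -4.37307751e+01, -2.84003842e+01,  7.18586636e-02,
        4.12529579e-02, -1.16309002e-04]), 'eef_pos': array([ 240.00751681, -494.26088885,  217.81100782]), 'orientation': array([ 0.15771298,  0.68914392,  0.15902615, -0.68914291]), 'force': array([ 0.44054831,  0.61867842, -0.94147497]), 'wrist_torque': array([0.00792831, 0.00173066, 0.00445532]), 'gripper_width': 93.18070441662583}
top {'K': array([[525.46324344,   0.        , 279.00075736],
       [  0.        , 525.46324344, 205.23564996],
       [  0.        ,   0.        ,   1.        ]]), 'R': array([[-0.01850888, -0.99944687, -0.02762909],
       [-0.98152711,  0.02342623, -0.1898835 ],
       [ 0.19042572,  0.02360417, -0.9814178 ]]), 't': array([   9.33689488,  545.89528169, 1010.38531473])}
side {'K': array([[529.57753711,   0.        , 281.12252475],
       [  0.        , 529.57753711, 209.32383934],
       [  0.        ,   0.        ,   1.        ]]), 'R': array([[-0.8279445 , -0.56079641,  0.00391152],
       [-0.35933597,  0.52513309, -0.77143561],
       [ 0.43056425, -0.64011142, -0.63629537]]), 't': array([413.56390888, 227.27894278, 779.07218823])}
```

View pics/top0.png

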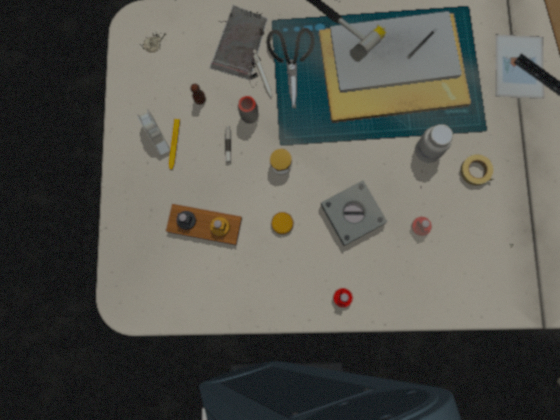

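View pics/side0.png

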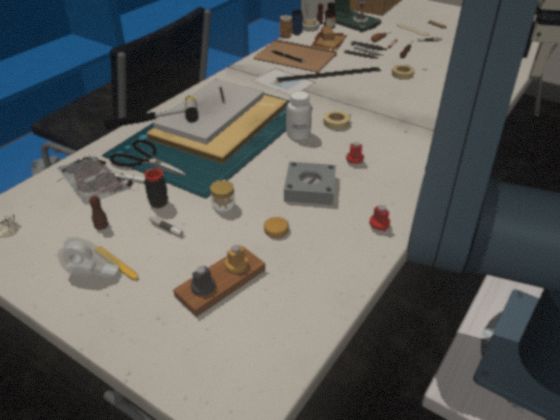

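Top view: the rack is at about (204,224), with brass at (219,227) and steel at (186,219). The block is at (353,214) with its slot visible. The wax puck is at (283,223), the jar at (281,160) and the setter at (228,145). I'll enlarge these areas.

```bash
python3 - <<'E'
import cv2,numpy as np
p=np.load("pics/top0.npz")['p'][:,:,::-1]
a=cv2.resize(p[200:248,160:250],None,fx=8,fy=8,interpolation=cv2.INTER_CUBIC)
b=cv2.resize(p[178:250,310:396],None,fx=8,fy=8,interpolation=cv2.INTER_CUBIC)
a=cv2.convertScaleAbs(a,alpha=1.5);b=cv2.convertScaleAbs(b,alpha=1.5)
cv2.imwrite("pics/a.png",a);cv2.imwrite("pics/b.png",b)
E
```

```text
(no output)
```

View pics/a.png

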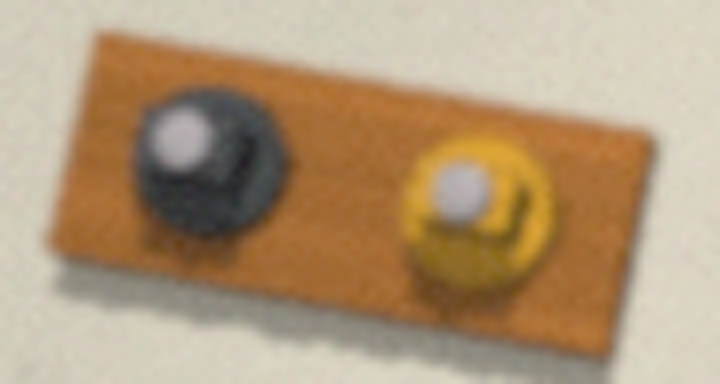

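View pics/b.png

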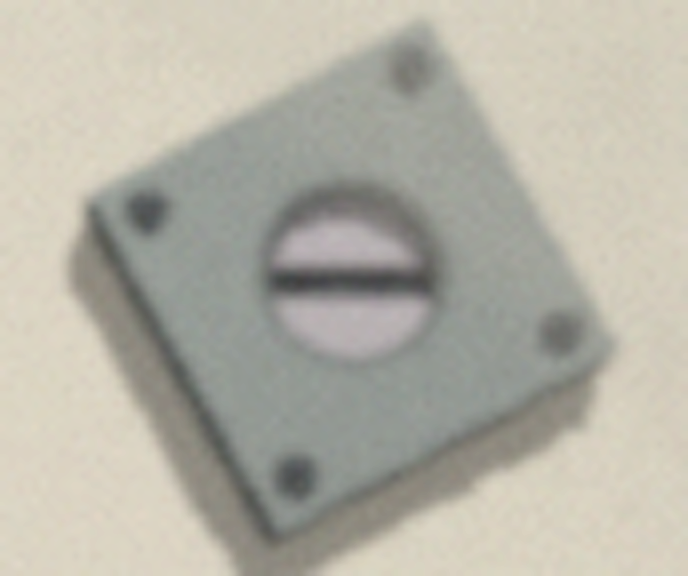

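```bash
cat > h.py <<'E'
import numpy as np
from station import robot
def ray(n,uv,z,c=None):
    c=c or robot.get_calibration(n); K,R,t=c['K'],c['R'],c['t']
    C=-R.T@t; out=[]
    for u,v in np.atleast_2d(uv).astype(float):
        d=R.T@np.linalg.inv(K)@np.array([u,v,1]); out.append(C+d*(z-C[2])/d[2])
    return np.array(out)
E
python3 - <<'E'
from h import *
c=robot.get_calibration('top'); print(-c['R'].T@c['t'])
ca=lambda P:np.array(P)/8-.5+.0625*1+[160,200]
cb=lambda P:np.array(P)/8-.5+.0625+[310,178]
np.set_printoptions(precision=1,suppress=True)
r=ray('top',ca([(97,33),(653,132),(610,352),(48,250)]),18); print(r,r.mean(0))
ang=lambda v:np.degrees(np.arctan2(v[1],v[0]))
print("rack y",ang(r[0]-r[1]),ang(r[3]-r[2]),np.linalg.norm(r[0]-r[1]),np.linalg.norm(r[0]-r[3]))
print("brass fl",ray('top',ca([(478,214)]),24),"btn",ray('top',ca([(462,191)]),60),"steel",ray('top',ca([(211,163)]),24),ray('top',ca([(181,138)]),60))
b=ray('top',cb([(90,200),(425,22),(612,343)]),30);print(b,(b[0]+b[2])/2,ang(b[0]-b[1]),ang(b[1]-b[2]))
s=ray('top',cb([(146,212),(410,68),(560,332),(295,476)]),33);print(s,s.mean(0))
print("mouth",ray('top',cb([(352,272)]),30))
s=ray('top',cb([(272,283),(432,280)]),16);print(s,s.mean(0),ang(s[0]-s[1]))
for n,uv in dict(puck=(283,223),jar=(281,157),setter=(228,145),red1=(343,298),red2=(421,227)).items(): print(n,ray('top',[uv],15))
E
```

```text
[ 343.58048608  -27.30584329 1095.52460534]
[[561.4 224.2  18. ]
 [531.5  77.9  18. ]
 [474.2  89.3  18. ]
 [504.1 235.9  18. ]] [517.8 156.8  18. ]
rack y 78.48444576186441 78.48161655756067 149.33214576881042 58.47674948749456
brass fl [[510.  122.8  24. ]] btn [[510.4 121.8  60. ]] steel [[525.  192.3  24. ]] [[525.5 192.6  60. ]]
[[ 553.9  -88.1   30. ]
 [ 598.9 -176.4   30. ]
 [ 513.5 -219.8   30. ]] [ 533.7 -154.    30. ] 116.98944728830926 26.966456760110262
[[ 549.8 -102.2   33. ]
 [ 586.  -171.5   33. ]
 [ 516.1 -206.3   33. ]
 [ 480.7 -137.4   33. ]] [ 533.2 -154.3   33. ]
mouth [[ 533.4 -154.5   30. ]]
[[ 533.5 -135.4   16. ]
 [ 533.3 -176.8   16. ]] [ 533.4 -156.1   16. ] 89.75070391767733
puck [[515.4  -8.9  15. ]]
jar [[657.9  -7.5  15. ]]
setter [[687.7 105.8  15. ]]
red1 [[ 359.4 -127.    15. ]]
red2 [[ 500.5 -293.5   15. ]]
```

```bash
python3 - <<'E'
from h import *
from scipy.spatial.transform import Rotation as Ro
s=robot.read_state();q=s['orientation'];R=Ro.from_quat(q[[1,2,3,0]]).as_matrix();print(R.round(3),s['eef_pos'],np.degrees(np.arctan2(R[1,1],R[0,1])))
c=robot.get_calibration('wrist');print(c,-c['R'].T@c['t'])
E
```

```text
[[-0.     0.437 -0.9  ]
 [ 0.002 -0.9   -0.437]
 [-1.    -0.002 -0.   ]] [ 240.00598187 -494.32289386  217.92969632] -64.11242582032568
{'K': array([[371.27464334,   0.        , 280.10737062],
       [  0.        , 371.27464334, 211.72884619],
       [  0.        ,   0.        ,   1.        ]]), 'R': array([[ 4.36310255e-01, -8.99795774e-01, -9.62056578e-04],
       [-8.72270312e-01, -4.23225133e-01,  2.44999980e-01],
       [-2.20857113e-01, -1.06056830e-01, -9.69522606e-01]]), 't': array([-549.79089784,  -28.04449853,  390.03150215])} [ 301.55825514 -465.20315843  384.48633014]
```

>>> play_rows(targets="0.4 0.6 0 0.0148;0.5 0.6 0 0.0148;0.5 0.6 0 0.0148;0.5 0.6 0 0.0148;0.5 0.6 0 0.0148;0.5 0.6 0 0.0148;0.5 0.6 0 0.0148;0.5 0.6 0 0.0148;0.5 0.6 0 0.0148;0.5 0.5 0 0.0148;0.5 0.5 0 0.0148;0.46 0.4 0 0.0148", hand=50)

```text
clock: 1.3
eef_pos: [533.9, -153.0, 218.3]
orientation: [0.5, 0.5, 0.501, -0.5]
force: [-0.7, -0.3, 0.5]
gripper_width: 50.1
```

>>> play_rows(targets="0 0 0 0;0 0 0 0;0 0 0 0")

```text
clock: 1.6
eef_pos: [532.4, -155.3, 218.3]
orientation: [-0.499, -0.501, -0.499, 0.501]
force: [-1.0, 1.1, 0.1]
gripper_width: 49.8
```

```bash
cat >> h.py <<'E'
import cv2
from scipy.spatial.transform import Rotation as Ro
np.set_printoptions(precision=2,suppress=True)
def st():
    s=robot.read_state();q=s['orientation'];R=Ro.from_quat(q[[1,2,3,0]]).as_matrix()
    print("t",round(s['clock'],2),"tcp",s['eef_pos'],"yaw",round(np.degrees(np.arctan2(R[1,1],R[0,1])),2),"axis",R[:,0],"F",s['force'],"w",round(s['gripper_width'],2),"j",s['joint_pos']); return s
def shot(n,name):
    c=robot.get_calibration(n); p,d=robot.grab_frame(n)
    np.savez(f"pics/{name}.npz",p=p,d=d,**c); cv2.imwrite(f"pics/{name}.png",p[:,:,::-1]); return c,p,d
E
python3 - <<'E'
from h import *
st();shot('wrist','w1')
E
```

```text
t 1.6 tcp [ 532.39 -155.3   218.31] yaw -0.26 axis [-0.  0. -1.] F [-0.99  1.08  0.06] w 49.82 j [-0.48  0.27  1.52 -0.    1.35 -0.48]
```

View pics/w1.png

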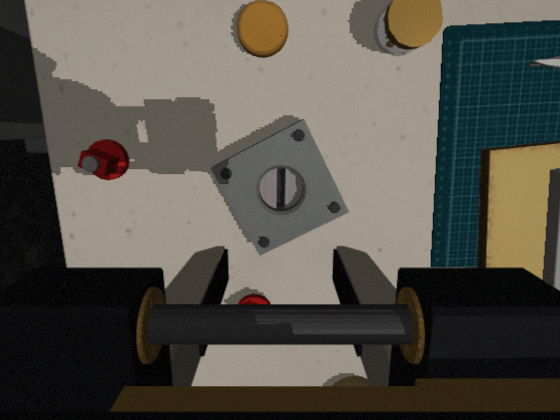

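The wrist view shows the block with its pocket at about (281,188) and the slot nearly vertical. I'll enlarge it.

```bash
python3 - <<'E'
from h import *
p=np.load("pics/w1.npz")['p'][:,:,::-1]
a=cv2.resize(p[155:220,245:320],None,fx=8,fy=8,interpolation=cv2.INTER_CUBIC)
cv2.imwrite("pics/w1c.png",cv2.convertScaleAbs(a,alpha=1.8))
E
```

```text
(no output)
```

View pics/w1c.png

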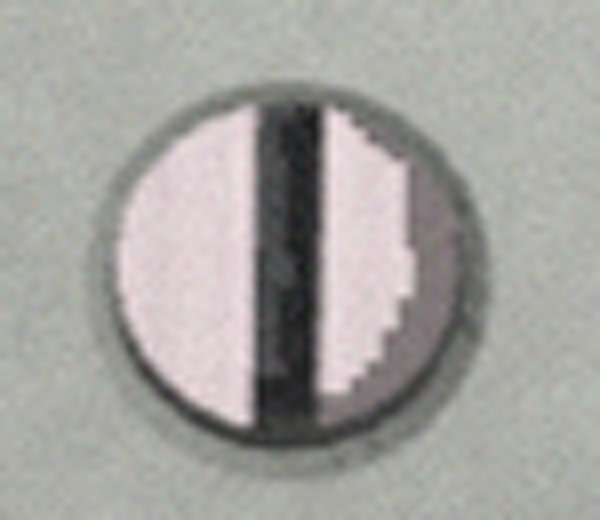

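```bash
python3 - <<'E'
from h import *
z=np.load("pics/w1.npz");c=dict(K=z['K'],R=z['R'],t=z['t'])
cv=lambda P:np.array(P)/8-.44+[245,155]
print(ray('w',cv([(292,278)]),30,c),ray('w',cv([(97,278),(487,278)]),30,c))
s=ray('w',cv([(290,105),(285,420)]),16,c);print(s,s.mean(0),np.degrees(np.arctan2(*(s[0]-s[1])[[1,0]])))
d=z['d'];print(d[150:156,250:256].mean(),d[188,270])
E
```

```text
[[ 533.89 -155.4    30.  ]] [[ 510.22 -155.28   30.  ]
 [ 557.57 -155.51   30.  ]]
[[ 533.76 -136.2    16.  ]
 [ 532.95 -176.5    16.  ]] [ 533.35 -156.35   16.  ] 88.84348647053973
351.37207 373.97916
```

>>> play_rows(targets="0 0.5 0 -0.004;0 0.5 0 -0.004;0 0.5 0 -0.004;0 0.5 0 -0.004;0 0.5 0 -0.004;-0.1 0.5 0 -0.004;-0.1 0.5 0 -0.004;-0.1 0.5 0 -0.003;-0.1 0.5 0 0;0 0.5 0 0;0 0.5 0 0;0 0 0 0")

```text
clock: 2.85
eef_pos: [512.7, 121.5, 218.9]
orientation: [0.448, 0.547, 0.449, -0.547]
force: [0.6, -1.1, 0.0]
gripper_width: 50.1
```

>>> play_rows(targets="0 0 0 0;0 0 0 0;0 0 0 0")

```text
clock: 3.15
eef_pos: [513.2, 118.9, 218.7]
orientation: [-0.448, -0.547, -0.448, 0.547]
force: [-0.5, 0.2, 0.8]
gripper_width: 50.0
```

```bash
python3 - <<'E'
from h import *
st();c,p,d=shot('wrist','w2')
E
```

```text
t 3.15 tcp [513.23 118.92 218.66] yaw -11.44 axis [-0. -0. -1.] F [-0.46  0.2   0.75] w 49.96 j [ 0.02  0.22  1.59 -0.    1.34  0.22]
```

View pics/w2.png

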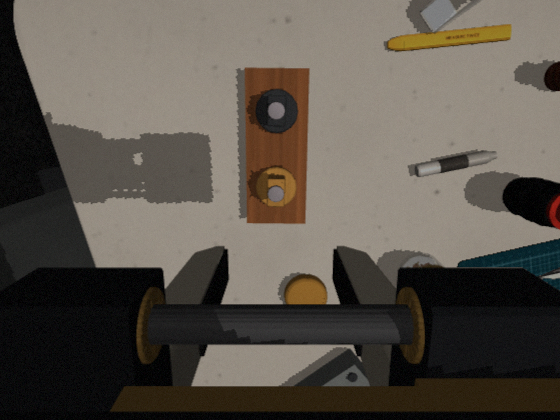

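The wrist view shows the brass die's flange at about (277,187) and its button at (276,194). The rack edges are vertical, so the yaw matches. I'll enlarge this too.

```bash
python3 - <<'E'
from h import *
z=np.load("pics/w2.npz");p=z['p'][:,:,::-1]
a=cv2.resize(p[155:230,240:315],None,fx=8,fy=8,interpolation=cv2.INTER_CUBIC)
cv2.imwrite("pics/w2c.png",cv2.convertScaleAbs(a,alpha=1.8))
E
```

```text
(no output)
```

View pics/w2c.png

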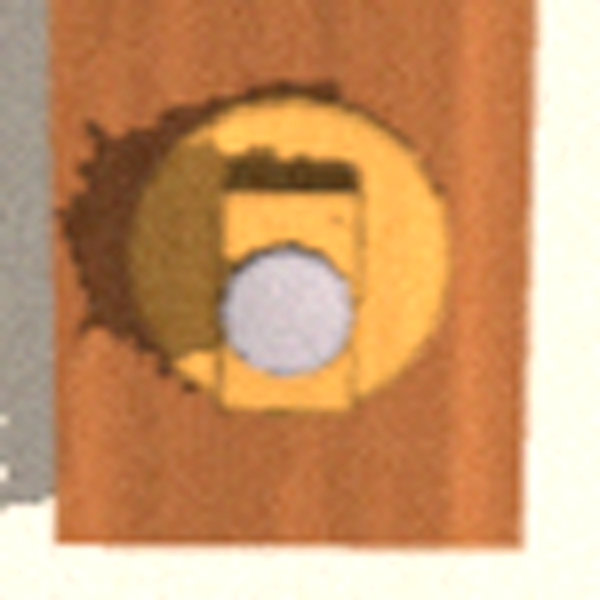

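```bash
python3 - <<'E'
from h import *
z=np.load("pics/w2.npz");c=dict(K=z['K'],R=z['R'],t=z['t'])
cv=lambda P:np.array(P)/8-.44+[240,155]
print(ray('w',cv([(287,311)]),60,c),ray('w',cv([(222,192),(360,192),(355,410),(220,410)]),54,c).mean(0),ray('w',cv([(289,250)]),28,c))
s=ray('w',cv([(222,192),(360,192),(355,410),(220,410)]),54,c)
for i,j in((0,3),(1,2)): print(np.degrees(np.arctan2(*(s[i]-s[j])[[1,0]])))
E
```

```text
[[510.32 121.48  60.  ]] [510.47 121.27  54.  ] [[510.44 122.57  28.  ]]
77.53343381828529
77.40823663425913
```

>>> play_rows(targets="-0.054 0.03 -0.5 0;0 0 -0.6 0;0 0 -0.6 0;0 0 -0.6 0;0 0 -0.5 0;0 0 -0.2 0;0 0 0 0;0 0 0 0;0 0 0 0")

```text
clock: 4.1
eef_pos: [511.7, 121.7, 70.1]
orientation: [0.449, 0.548, 0.448, -0.546]
force: [-0.7, 0.0, -0.9]
gripper_width: 49.9
```

```bash
python3 - <<'E'
from h import *
st();c,p,d=shot('wrist','w3');st()
shot('side','s3');st()
E
```

```text
t 4.1 tcp [511.67 121.65  70.13] yaw -11.34 axis [ 0.  0. -1.] F [-0.7   0.03 -0.87] w 49.95 j [0.02 0.36 1.79 0.   0.99 0.22]
t 4.15 tcp [511.61 121.67  70.07] yaw -11.34 axis [ 0.  0. -1.] F [-0.02 -0.23 -0.66] w 49.89 j [ 0.02  0.36  1.79 -0.    0.99  0.22]
t 4.2 tcp [511.45 121.69  69.96] yaw -11.34 axis [ 0.  0. -1.] F [-0.22 -0.4  -0.09] w 50.2 j [ 0.02  0.36  1.79 -0.    0.99  0.22]
```

View pics/w3.png

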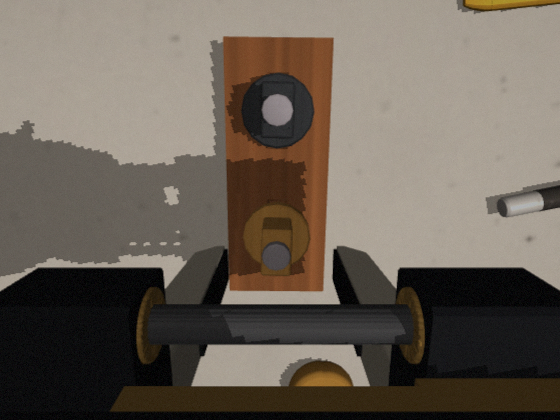

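View pics/s3.png

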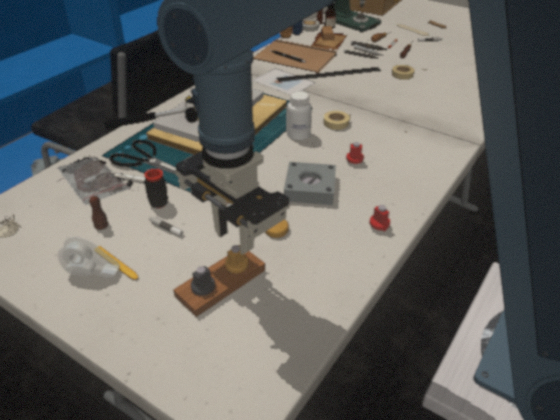

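The gripper is above the brass die. The button is at (276,256), centred between the fingers (column about 281).

```bash
python3 - <<'E'
from h import *
z=np.load("pics/w3.npz");c=dict(K=z['K'],R=z['R'],t=z['t'])
print(ray('w',[(276,256)],60,c))
# where a point midway at TCP projects
s=st()
for dz in (0,):
    X=c['R']@s['eef_pos']+c['t'];u=c['K']@X;print(u[:2]/u[2])
E
```

```text
[[510.21 121.65  60.  ]]
t 4.2 tcp [511.45 121.69  69.96] yaw -11.34 axis [ 0.  0. -1.] F [-0.22 -0.4  -0.09] w 50.2 j [ 0.02  0.36  1.79 -0.    0.99  0.22]
[278.38 262.94]
```

>>> play_rows(targets="-0.02 0 -0.21 0;0 0 -0.2 0;0 0 -0.2 0;0 0 -0.1 0;0 0 0 0;0 0 0 0;0 0 0 0")

```text
clock: 4.9
eef_pos: [509.8, 121.7, 33.4]
orientation: [0.448, 0.547, 0.448, -0.547]
force: [0.0, -0.2, -0.5]
gripper_width: 50.1
```

>>> play_rows(targets="0 0 0 0;0 0 0 0;0 0 0 0;0 0 0 0;0 0 0 0;0 0 0 0", hand=10, grip_force=20)

```text
clock: 5.5
eef_pos: [509.5, 121.7, 33.2]
orientation: [0.448, 0.547, 0.448, -0.547]
force: [0.4, -0.4, 1.0]
gripper_width: 15.9
```

>>> play_rows(targets="0 0 0 0;0 0 0 0;0 0 0.04 0;0 0 0 0;0 0 0 0", hand=20)

```text
clock: 6.0
eef_pos: [509.5, 121.7, 35.2]
orientation: [0.448, 0.547, 0.448, -0.547]
force: [-0.6, 0.6, 1.7]
gripper_width: 20.0
```

>>> play_rows(targets="0 0 0 0;0 0 0 0;0 0 0 0;0 0 0 0;0 0 0 0", hand=10, grip_force=20)

```text
clock: 6.5
eef_pos: [509.4, 121.7, 35.2]
orientation: [-0.448, -0.547, -0.448, 0.547]
force: [0.5, 0.4, 0.6]
gripper_width: 16.1
```

>>> play_rows(targets="0 0 0.1 0;0 0 0.2 0;0 0 0.3 0;0 0 0.4 0;0 0 0.3 0;0 0 0.2 0;0 0 0 0;0 0 0 0")

```text
clock: 7.3
eef_pos: [509.2, 121.7, 110.0]
orientation: [-0.448, -0.547, -0.448, 0.547]
force: [-0.9, 0.2, -2.3]
gripper_width: 15.9
```

```bash
python3 - <<'E'
from h import *
st();c,p,d=shot('wrist','w4');shot('side','s4');st()
a=p[200:340,200:360,::-1];cv2.imwrite('pics/w4c.png',cv2.convertScaleAbs(cv2.resize(a,None,fx=4,fy=4,interpolation=cv2.INTER_CUBIC),alpha=1.8))
E
```

```text
t 7.3 tcp [509.21 121.69 110.05] yaw -11.34 axis [-0.  0. -1.] F [-0.86  0.22 -2.34] w 15.86 j [0.02 0.31 1.75 0.   1.08 0.22]
t 7.4 tcp [508.76 121.64 109.34] yaw -11.34 axis [-0. -0. -1.] F [ 0.32  0.39 -2.07] w 15.76 j [ 0.02  0.31  1.75 -0.    1.08  0.22]
```

View pics/w4c.png

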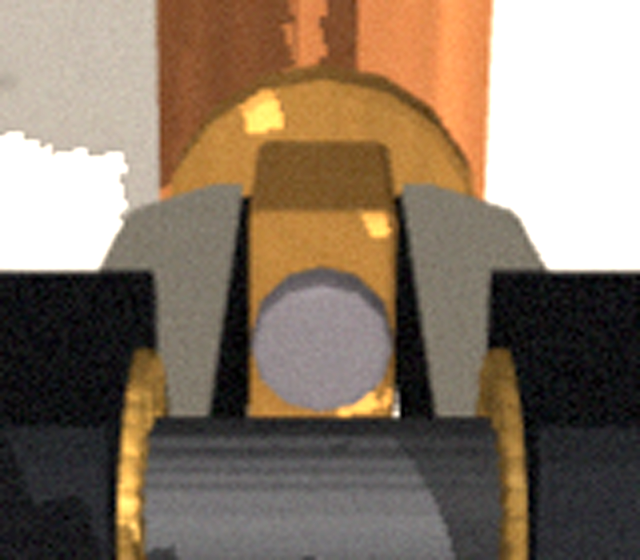

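View pics/s4.png

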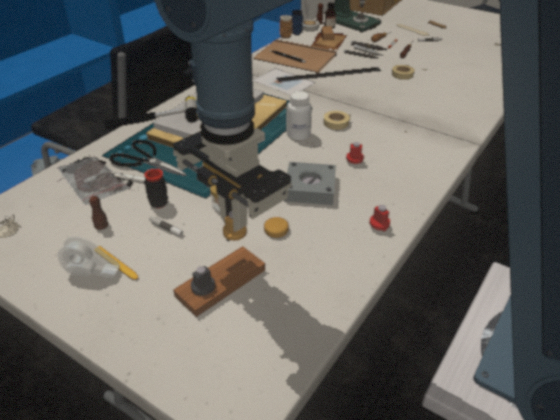

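```bash
python3 - <<'E'
from h import *
z=np.load("pics/w4.npz");c=dict(K=z['K'],R=z['R'],t=z['t'])
print(ray('w',[(280.3,284.8)],134.6,c))
E
```

```text
[[509.89 121.91 134.6 ]]
```

>>> play_rows(targets="0.04 -0.3 0 0.0025;0.04 -0.5 0 0.0025;0.04 -0.5 0 0.0025;0.04 -0.5 0 0.0025;0.04 -0.5 0 0.0025;0.04 -0.5 0 0.0025;0.04 -0.5 0 0.0025;0.04 -0.5 0 0.0025;0.04 -0.5 0 0.0025;0.04 -0.5 0 0.0025;0.04 -0.5 0 0.0025;0.04 -0.24 0 0.002")

```text
clock: 8.6
eef_pos: [533.0, -157.3, 109.1]
orientation: [-0.496, -0.503, -0.497, 0.504]
force: [-0.3, 0.1, -2.5]
gripper_width: 16.0
```

>>> play_rows(targets="0 0 -0.2 0;0 0 -0.3 0;0 0 -0.3 0;0 0 -0.1 0;0 0 0 0;0 0 0 0;0 0 0 0")

```text
clock: 9.3
eef_pos: [533.9, -155.3, 65.8]
orientation: [0.497, 0.503, 0.497, -0.503]
force: [-0.3, 0.6, -2.4]
gripper_width: 15.9
```

```bash
python3 - <<'E'
from h import *
st();c,p,d=shot('wrist','w5');c,p2,d=shot('side','s5');c,p3,d=shot('top','t5');st()
a=p[150:330,180:380,::-1];cv2.imwrite('pics/w5c.png',cv2.convertScaleAbs(cv2.resize(a,None,fx=3.5,fy=3.5,interpolation=cv2.INTER_CUBIC),alpha=1.8))
a=p2[130:230,260:380,::-1];cv2.imwrite('pics/s5c.png',cv2.convertScaleAbs(cv2.resize(a,None,fx=6,fy=6,interpolation=cv2.INTER_CUBIC),alpha=1.5))
E
```

```text
t 9.3 tcp [ 533.93 -155.27   65.76] yaw -0.71 axis [ 0. -0. -1.] F [-0.33  0.59 -2.45] w 15.92 j [-0.48  0.42  1.72  0.    1.01 -0.47]
t 9.45 tcp [ 533.83 -155.41   65.76] yaw -0.71 axis [ 0. -0. -1.] F [ 0.31  1.07 -2.14] w 15.62 j [-0.48  0.42  1.72  0.    1.01 -0.47]
```

View pics/w5c.png

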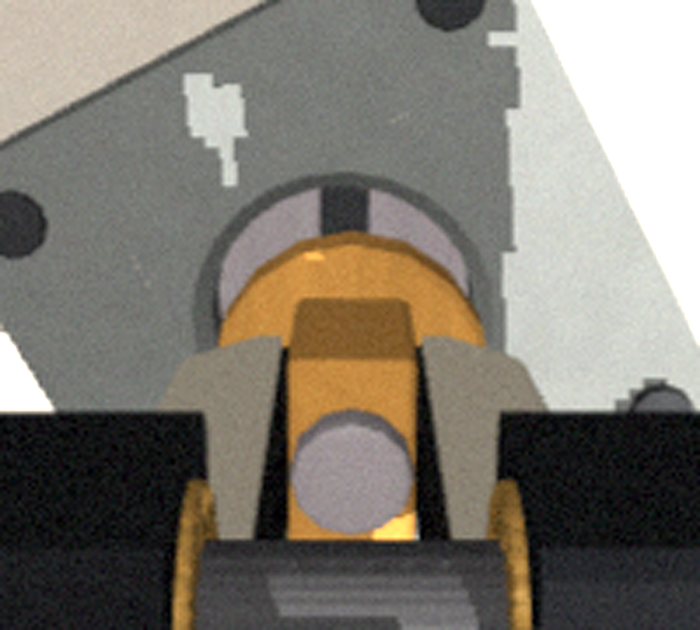

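View pics/s5c.png

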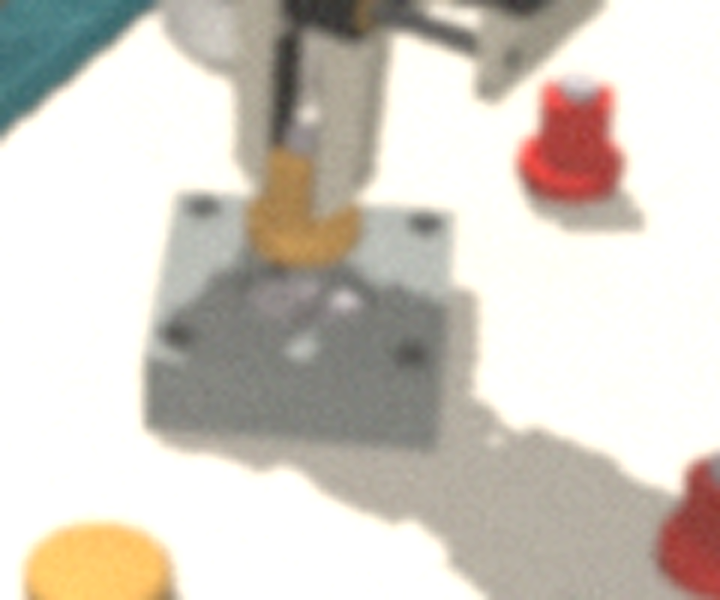

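```bash
python3 - <<'E'
from h import *
z=np.load("pics/w5.npz");c=dict(K=z['K'],R=z['R'],t=z['t'])
cv=lambda P:np.array(P)/3.5-.36+[180,150]
zo=65.8-17
print("mouth L/R/top",ray('w',cv([(195,310),(508,310),(346,173)]),30,c))
print("slot top",ray('w',cv([(321,205),(369,205)]),16,c))
print("flange L R top",ray('w',cv([(218,330),(486,330),(350,233)]),zo+10,c))
print("button",ray('w',cv([(352,472)]),zo+42,c),"block",ray('w',cv([(289,360),(417,360)]),zo+36,c))
E
```

```text
mouth L/R/top [[ 508.96 -154.38   30.  ]
 [ 560.17 -155.06   30.  ]
 [ 533.97 -131.78   30.  ]]
slot top [[ 529.54 -140.39   16.  ]
 [ 537.76 -140.5    16.  ]]
flange L R top [[ 515.77 -147.86   58.8 ]
 [ 553.52 -148.37   58.8 ]
 [ 534.54 -133.97   58.8 ]]
button [[ 534.47 -154.66   90.8 ]] block [[ 527.05 -142.74   84.8 ]
 [ 542.47 -142.95   84.8 ]]
```

>>> play_rows(targets="-0.018 -0.014 0 0;0 0 -0.1 0;0 0 -0.1 0;0 0 -0.06 0;0 0 -0.06 0;0 0 0 0;0 0 0 0")

```text
clock: 10.15
eef_pos: [532.5, -156.0, 49.0]
orientation: [-0.497, -0.503, -0.497, 0.503]
force: [0.5, 0.5, -2.0]
gripper_width: 16.0
```

>>> play_rows(targets="0 0 -0.04 0;0 0 -0.04 0;0 0 -0.04 0;0 0 0 0")

```text
clock: 10.55
eef_pos: [532.3, -155.9, 42.8]
orientation: [-0.497, -0.503, -0.497, 0.503]
force: [-0.2, -0.0, -1.9]
gripper_width: 15.6
```

>>> play_rows(targets="0 0 -0.02 0;0 0 -0.02 0;0 0 -0.02 0;0 0 0 0;0 0 0 0")

```text
clock: 11.05
eef_pos: [532.5, -156.0, 40.1]
orientation: [-0.497, -0.503, -0.497, 0.503]
force: [-0.1, 0.4, -1.7]
gripper_width: 16.1
```

>>> play_rows(targets="0 0 -0.02 0;0 0 -0.02 0;0 0 0 0;0 0 0 0")

```text
clock: 11.45
eef_pos: [532.5, -156.0, 38.1]
orientation: [-0.497, -0.503, -0.497, 0.503]
force: [0.2, -0.5, -2.5]
gripper_width: 15.5
```

>>> play_rows(targets="0 0 -0.02 0;0 0 -0.02 0;0 0 -0.02 0;0 0 0 0;0 0 0 0")

```text
clock: 11.95
eef_pos: [532.5, -156.0, 35.1]
orientation: [-0.497, -0.503, -0.497, 0.503]
force: [0.2, 0.2, -2.1]
gripper_width: 16.0
```

The tongue is 5 mm down with no contact force, so it is in the slot. Next I loosen the grip and let the die fall the last 2 mm.

>>> play_rows(targets="0 0 0 0;0 0 0 0;0 0 0 0;0 0 0 0", hand=17.5)

```text
clock: 12.35
eef_pos: [532.7, -156.1, 35.4]
orientation: [0.497, 0.503, 0.497, -0.503]
force: [0.3, -0.9, 0.6]
gripper_width: 17.4
```

>>> play_rows(targets="0 0 0 0;0 0 0 0;0 0 0 0", hand=24)

```text
clock: 12.65
eef_pos: [532.6, -156.0, 35.2]
orientation: [-0.497, -0.503, -0.497, 0.503]
force: [0.5, -0.6, 0.2]
gripper_width: 24.1
```

>>> play_rows(targets="0 0 0.1 0;0 0 0.2 0;0 0 0.4 0;0 0 0.6 0;0 0 0.6 0;0 0 0.6 0;0 0 0.4 0;0 0 0 0;0 0 0 0")

```text
clock: 13.55
eef_pos: [532.6, -156.0, 180.6]
orientation: [0.497, 0.503, 0.497, -0.503]
force: [0.5, -0.1, -1.2]
gripper_width: 23.8
```

```bash
python3 - <<'E'
from h import *
st();c,p,d=shot('wrist','w6');c2,p2,d2=shot('side','s6');st()
a=p[130:260,210:350,::-1];cv2.imwrite('pics/w6c.png',cv2.convertScaleAbs(cv2.resize(a,None,fx=4.5,fy=4.5,interpolation=cv2.INTER_CUBIC),alpha=1.8))
a=p2[130:230,260:380,::-1];cv2.imwrite('pics/s6c.png',cv2.convertScaleAbs(cv2.resize(a,None,fx=6,fy=6,interpolation=cv2.INTER_CUBIC),alpha=1.5))
# height map
v,u=np.mgrid[:420,:560];K=c['K'];P=np.stack([(u-K[0,2])/K[0,0]*d,(v-K[1,2])/K[1,1]*d,d],-1)
W=(P-c['t'])@c['R']; np.save('pics/w6W.npy',W)
for (x,y,n) in((533.5,-155.5,'button'),(533.5,-140,'flange'),(533.5,-125,'blocktop'),(520,-145,'flange2')):
    m=np.hypot(W[...,0]-x,W[...,1]-y)<3;m&=d>0;print(n,np.median(W[m][:,2]),m.sum())
E
```

```text
t 13.55 tcp [ 532.57 -156.    180.57] yaw -0.71 axis [ 0. -0. -1.] F [ 0.5  -0.07 -1.2 ] w 23.78 j [-0.49  0.29  1.58 -0.    1.26 -0.47]
t 13.65 tcp [ 531.75 -155.6   179.02] yaw -0.72 axis [-0.  0. -1.] F [-0.16 -0.34 -0.31] w 24.11 j [-0.49  0.3   1.58 -0.    1.26 -0.47]
button 58.25081343627713 44
flange 26.34801061704166 43
blocktop 281.1203957795753 667
flange2 229.6960423745823 664
```

View pics/w6c.png

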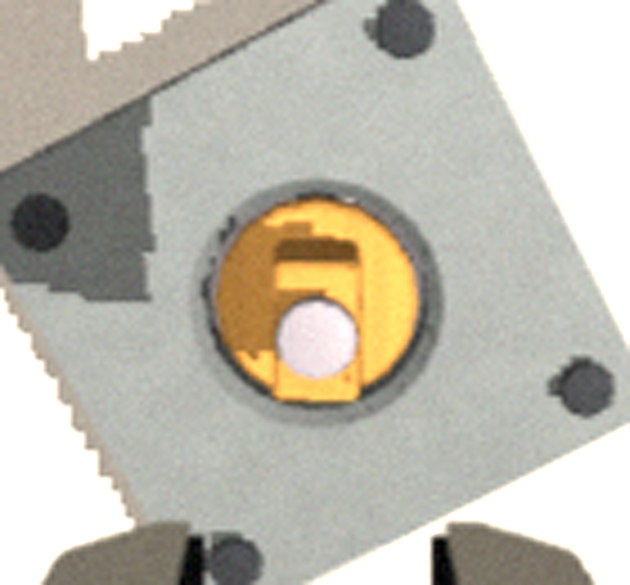

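View pics/s6c.png

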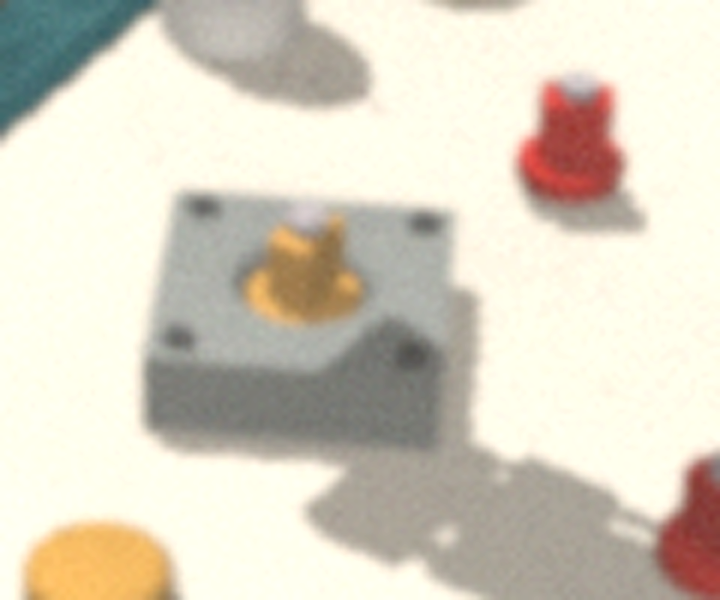

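The die is home: the button top is at z ≈ 58.2 mm (58 expected) and the flange top at 26.3 mm (26 expected). I'll do a quick bystander check against the first side picture, then hand in.

```bash
python3 - <<'E'
from h import *
a=np.load('pics/side0.npz')['p'].astype(int);b=np.load('pics/s6.npz')['p'].astype(int)
for n,(u,v) in dict(jar=(222,197),puck=(276,227),setter=(166,226),steel=(201,281),red=(380,218)).items():
    A=a[v-15:v+15,u-18:u+18].astype(np.float32).mean(2);B=b[v-15:v+15,u-18:u+18].astype(np.float32).mean(2)
    print(n,np.abs(A-B).mean(),cv2.phaseCorrelate(A,B))
st();print(robot.finish_job())
E
```

```text
jar 5.933642 ((-0.09275123097552296, 0.051281003514686674), 1.0129503011703491)
puck 6.5330243 ((0.022807382571787826, -0.08593365340965065), 1.0822773072454663)
setter 6.952469 ((0.23819589002559027, -0.06096075327191208), 0.9726832592928851)
steel 4.605864 ((0.01707049805888161, 0.013215102405954582), 0.9831175283149437)
red 14.220988 ((0.08539782413003039, -0.2685657940479089), 0.8753251702697189)
t 13.65 tcp [ 531.75 -155.6   179.02] yaw -0.72 axis [-0.  0. -1.] F [-0.16 -0.34 -0.31] w 24.11 j [-0.49  0.3   1.58 -0.    1.26 -0.47]
the job is handed in; nothing more can be done
None
```

The brass die is fully home in the setting block's pocket, upright and released, and I handed the job in at 13.65 s of the 51 s allowed. I lifted it straight out of the rack and turned it about 10.6° to match the slot seen in the camera images. I lowered it until the tongue was in the slot, with no contact force showing, then opened the fingers and raised the arm clear.

Last checks:
- **Seating:** the wrist camera's depth reading put the button top at z ≈ 58.2 mm (58 expected when home) and the flange top at 26.3 mm (26 expected).
- **Failed depth checks:** two other depth samples, meant for the block top and the flange edge, gave unusable values (281 and 230 mm). I relied on the two good readings and the pictures, which show the flange below the block's top.
- **Bystanders:** the side camera shows the rivet jar, beeswax puck, snap setter, steel die and one red look-alike shifted by less than 0.3 pixel, so none was disturbed. I did not compare the other red look-alike, but nothing went near it.

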